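# Load the lift stage and set its valve lever to float

### The job

Take the metal sample block out of its cradle, stand it on the bench and let go, then take it again across its narrow width, lower it upright and fully home into the pocket of the lift stage and let go. Then push the stage's lever away from you, past the stiff detent, until it snaps into the float notch and stays there by itself; feel for the notch, as it lies elsewhere each time, and do not ram the lever against the stop just behind it. Do not knock over the beaker or the red-capped bottle.

Things in the scene. Friction and masses are not known exactly. Their poses are not given: they have to be found in the camera images.
- block_center (a point): Centre (half-way up) of the loose aluminium sample block: an upright block 56 (own x, length) x 32 (own y, width) x 50 mm (z, height), about 0.24 kg, three round marks on top, two dark lines round it; same after half a turn about z.
- cradle: Fixed grey storage cradle, foot plate 100 x 70 x 6 mm, origin under its centre, x along its length. Its two walls are 62 mm long, 6 mm thick, 60 mm high over the bench (4 mm higher than the block in it) and stand 2.5 mm beside the block's long sides, so only the block's two ends are free: there it can be gripped only along its 56 mm length.
- cradle_floor (a point): Centre of the cradle's floor, 6 mm over the bench, cradle axes. The block starts standing on it, its x along the cradle's x. At each end, 2.5 mm off the block, runs a lip 6 mm high and 4 mm thick: keep fingertips 7 mm or more over this floor.
- stage: Fixed grey lift stage, foot plate 160 (x) x 250 (y) x 20 mm, origin under its centre; its x points away from the robot within 0.25 rad. On its +y half (70 mm off the middle) a platen with a pocket, on its -y half a valve console 110 x 70 mm with a rounded top 111 mm over the bench, and a lever with a black ball.
- pocket (a point): Centre of the pocket floor, stage axes, 62 mm over the bench with the lever at rest; sinks up to 10 mm as the lever goes forward. The block belongs on it, length along this x. Steel end plates (30 mm wide, 54 mm high, at x = 30.5 to 38.5 mm each way) leave only the 32 mm width free to grip. Lips 6 mm high, 3 mm thick lie 2.5 mm beside the long sides: keep fingertips 7 mm over this floor.
- lever_hinge (a point): Middle of the lever's hinge axis inside the console, 66 mm over the bench, 140 mm to -y of the pocket; stage axes. The hinge axis is y; the lever swings in the plane y = 0 of this point.
- lever_knob (a point): Centre of the black ball knob, 26 mm in diameter, on a rod 10 mm in diameter. At lever value q it lies at x = 125*sin(q - 0.6), z = 125*cos(q - 0.6) mm from lever_hinge in the stage's axes. Pressing on the lever with more than 35 N counts as ramming.
- lever (a joint): Lever angle, rad: 0 = rest, leaning 0.6 rad to stage -x (the robot's side); grows as it is pushed to stage +x. A spring returns it (2 to 5 N at the knob). A hidden detent begins at 0.1 to 0.8, new each time: the push rises to 8 to 18 N over about 0.1 rad, then fades, and the lever snaps 0.05 to 0.15 rad ahead into the float notch and stays (0.36 to 1.1). A hard stop follows about 0.07 later.
- beaker_mid (a point): Middle of the loose empty glass beaker, 54 mm wide, 70 mm high, upright, z up; a bystander.
- bottle_mid (a point): Middle of the loose white bottle with the red cap, 50 mm wide, 100 mm high, upright, z up; a bystander.
Not all that is in view belongs to the job. Leave any green look-alike of the part that bears block_center alone.

How it is judged:
On the way, in this order (a step that is already met when the one before it is completed fails the run):
1. the block stands upright on the bench, clear of the cradle, let go (height (world z) of block_center between 0.022 and 0.028 m and angle between block_center's own z axis and vertical below 0.1 rad and horizontal distance between block_center and cradle_floor above 0.06 m and contact force between the fingers and block below 0.1 N), for 0.2 s.
2. the block is home in the pocket and let go, the lever still at rest (horizontal distance between block_center and pocket below 0.006 m and z of block_center in the frame of pocket between 0.0225 and 0.0275 m and angle between block_center's own z axis and vertical below 0.06 rad and contact force between the fingers and block below 0.1 N and value of joint lever below 0.1 rad), for 0.2 s.
At the end, for the whole second after the job is handed in: The block stands upright (within 0.06 rad) on the pocket floor (underside within 2.5 mm of it, centre within 6 mm of the pocket's), and the lever, let go, rests in its float notch: it stays above 0.3 rad, still, by itself (horizontal distance between block_center and pocket below 0.006 m and z of block_center in the frame of pocket between 0.0225 and 0.0275 m and angle between block_center's own z axis and vertical below 0.06 rad and value of joint lever above 0.3 rad and velocity of joint lever between -0.05 and 0.05 rad/s); the robot touches nothing.
It fails at once if the lever is rammed: the robot presses on it with more than 35 N (contact force between any of the fingers, the arm and lever above 35 N).
It fails at once if the beaker or the red-capped bottle is knocked over (angle between any of beaker_mid, bottle_mid's own z axis and vertical above 0.5 rad).
It also fails if it takes over 67 s, if anything falls off the work surface, if the arm or the gripper's body presses on something with over 40 N, if the wrist force passes 120 N, or if a joint passes its speed limit or range.

### The arm

A 7-joint arm with a two-finger parallel gripper is mounted at the origin on a cart in front of the work surface, level with it; the furniture and walls round the work are solid. World frame = base frame: x ahead of the robot, y to its left, z up, the work surface at z = 0. Lengths are in m, angles in rad, forces in N, time in s.
With the tool pointing down it reaches from about 0.35 to 0.775 m from the base axis. Payload 3.1 kg.
Tool frame: the origin (TCP) lies between the finger pads; the fingertips stand 25 mm ahead of it and the grasp point (between the pads) lies 6 mm ahead of it; x points along the fingers, y is the direction in which the jaws open and shut, and the axes are right-handed (so a half turn about x gives the same grasp; the last joint's range is limited). The gripper opens to 85 mm and grips with 20 to 120 N. Pads are 22 mm wide; open, the fingers measure 114 mm over their backs; the gripper's body (76 mm by 85 mm) begins 54 mm behind the grasp point. The pads swing forward as they close: fully open they stand 13 mm farther back than shut.
Start: joints at [1.225, 0.311, 0.014, 1.512, -0.004, 1.319, -0.027], TCP at [0.165, -0.525, 0.256] pointing down, gripper open.
Joint ranges: [-2.7, 2.7], [-0.3, 1.91], [-1.27, 1.3], [0.12, 2.57], [-1.44, 4.58], [0.2, 2.03], [-3.05, 3.05]. Speed limits (rad/s): [2.79, 2.79, 3.14, 3.14, 3.14, 3.14, 3.14].

### API

Orientations are given as a rotation vector (axis times angle).
In Python, from rig import manip gives the robot as it stands. The module is installed in compiled form; this text tells all that it offers. Calls block until the motion is done:
- manip.goto(position, orientation): joint-space move of the TCP to a pose.
- manip.line_to(position, speed=0.15, orientation=None, contact_N=None): straight line of the TCP; orientation=None keeps the orientation; speed is the mean speed in m/s. With contact_N (N) it stops when the force on the tool has changed by that much, and returns True; else False.
- manip.goto_joints(angles): joint-space move.
- manip.gripper_open() and manip.grasp(): open the fingers fully, or close them until they stop; the grip force is fixed at half the most.
- manip.wait(seconds).
- manip.inverse_kinematics(position, orientation): joint angles nearest the present ones, or None.
- manip.get_obs(): the state.
- manip.camera(name): name is "scene" or "top" or "wrist"; returns the picture (400x640x3 uint8, red, green, blue); there is no depth.
- manip.get_calibration(name): a dict with "fx", "fy", "cx", "cy" (pixels), "R" (3x3) and "t" (3): a world point X has camera coordinates R X + t. Camera axes: x right, y down, z forward; pixel columns grow to the right and rows downward; lengths in m; the calibration is good to about 2 mm. A picture is of the moment at which its call begins: read the wrist's pose just before it. get_calibration takes no time and is no camera call; for the wrist camera it gives the pose at the moment of the call.
A pose or a line that the arm cannot do raises manip.IKError and nothing moves.
- manip.finish_job(): hands the job in, once; it reports no verdict.
Trained networks look in the newest picture that a camera, given by its name, has taken for a name from the list of things; names that differ only in an ending like _2 or _b are one class to them, and where a whole thing is asked for, a point or a joint stands for the part that bears it (a point fixed in the world has none). Each returns a list of dicts, best first, with "score" (0 to 1); they miss things now and then, are a little off and sometimes report something else, mostly with a low value. They report only what shows in the picture. A call takes as long as a camera call. They do not tell look-alikes from the thing itself.
- manip.find_in(camera, name): "position" ([column, row] in pixels, amid what is visible of it).
- manip.silhouettes(camera, name): "mask" (400x640 bool, what is visible of it) and "position" ([column, row] in pixels, amid what is visible of it).
- manip.landmark_of(camera, name): "position" ([column, row] in pixels: a listed point, or the origin of a listed thing).
The state is a dict: "time": time; "joints": joint angles; "joint_vel": joint speeds; "effort": joint torques, N m; "ee_pos": TCP position; "tool_rot": TCP orientation; "contact_force": force on the tool from outside, world axes, zero at the start; "torque": the same for the moment, N m; "finger_gap": finger opening in m.
Only numpy, scipy, OpenCV 4.12 (cv2) and the standard library are available. Lean on these libraries where they do the work, as an engineer would, in place of code of your own. Each camera call takes 0.05 s, during which the arm holds its last target. There are 200 camera calls.

## Working session

There is one attempt and no reset: what is moved stays moved. The work goes in short steps, each a Python script; the robot and the scene stay as the last script left them, time stands still between calls to the robot, and variables do not carry over. Pictures are saved under pics/ and viewed, about 8 in all and at most 12, crops included, and the job is handed in when it is done.

```bash
mkdir -p pics; python3 - <<'E'
from rig import manip as m
import cv2,numpy as np
for c in ["scene","top"]:
    im=m.camera(c); cv2.imwrite(f"pics/{c}0.png",im[:,:,::-1])
    k=m.get_calibration(c); print(c,{a:np.round(b,3).tolist() for a,b in k.items()})
    for n in ["block_center","cradle_floor","cradle","stage","pocket","lever_hinge","lever_knob","beaker_mid","bottle_mid"]:
        print(n,[(np.round(d["position"],1).tolist(),round(d["score"],2)) for d in m.landmark_of(c,n)])
o=m.get_obs();print(o)
E
```

```text
scene {'fx': 512.151, 'fy': 512.151, 'cx': 311.356, 'cy': 193.7, 'R': [[-0.542, -0.84, 0.007], [-0.538, 0.34, -0.771], [0.645, -0.422, -0.637]], 't': [0.265, 0.365, 1.17]}
block_center [([257.0, 206.8], 0.82), ([192.3, 241.6], 0.69), ([235.2, 231.8], 0.62)]
cradle_floor [([232.6, 234.8], 0.61)]
cradle [([234.0, 244.7], 0.97), ([231.4, 238.1], 0.5)]
stage [([329.5, 202.6], 0.66)]
pocket [([316.3, 201.4], 0.92), ([411.5, 198.2], 0.43)]
lever_hinge [([347.8, 178.4], 0.71)]
lever_knob [([371.3, 157.9], 0.59)]
beaker_mid [([340.6, 245.1], 0.83)]
bottle_mid [([413.1, 200.5], 0.73)]
top {'fx': 414.245, 'fy': 414.245, 'cx': 315.683, 'cy': 195.084, 'R': [[0.009, -1.0, 0.009], [-0.99, -0.01, -0.142], [0.142, -0.007, -0.99]], 't': [-0.01, 0.505, 1.282]}
block_center [([285.4, 155.5], 0.71), ([211.9, 164.0], 0.61), ([252.3, 173.8], 0.59)]
cradle_floor [([250.0, 172.6], 0.91)]
cradle [([251.2, 180.2], 0.88)]
stage [([349.2, 185.3], 0.89)]
pocket [([251.9, 177.3], 0.73), ([325.5, 180.1], 0.6)]
lever_hinge [([368.9, 176.1], 0.69)]
lever_knob [([382.4, 192.3], 0.43)]
beaker_mid [([318.0, 240.0], 0.59)]
bottle_mid [([409.2, 228.3], 0.6)]
{'time': 1.0, 'joints': array([ 1.22530198,  0.31089567,  0.01397211,  1.51152279, -0.00443598,
        1.31919166, -0.02721471]), 'joint_vel': array([-0.0016774 ,  0.00089261,  0.00047502, -0.00122986,  0.00066901,
        0.0008793 , -0.00067986]), 'effort': array([-1.20279424e-04, -3.79820323e+01,  1.45794572e-01, -2.30869782e+01,
        1.22701275e-02,  1.94156004e-03,  1.00625002e-05]), 'ee_pos': array([ 0.16458632, -0.52480398,  0.2562969 ]), 'tool_rot': array([ 2.05779404,  0.31506886, -2.05774358]), 'contact_force': array([ 0.47460329, -0.97000549, -0.40878548]), 'torque': array([0.00507474, 0.0333311 , 0.03267012]), 'finger_gap': 0.08539271311371921}
```

```bash
python3 - <<'E'
import cv2,numpy as np
a=cv2.imread("pics/scene0.png")[120:290,150:470]; b=cv2.imread("pics/top0.png")[110:270,170:450]
r=lambda i:cv2.resize(i,None,fx=800/i.shape[1],fy=800/i.shape[1],interpolation=cv2.INTER_CUBIC)
cv2.imwrite("pics/s1.png",r(a));cv2.imwrite("pics/t1.png",r(b))
E
```

```text
(no output)
```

View pics/s1.png

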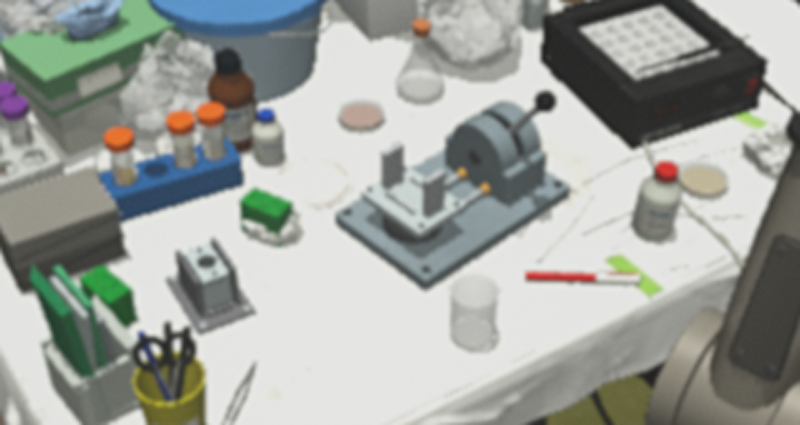

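View pics/t1.png

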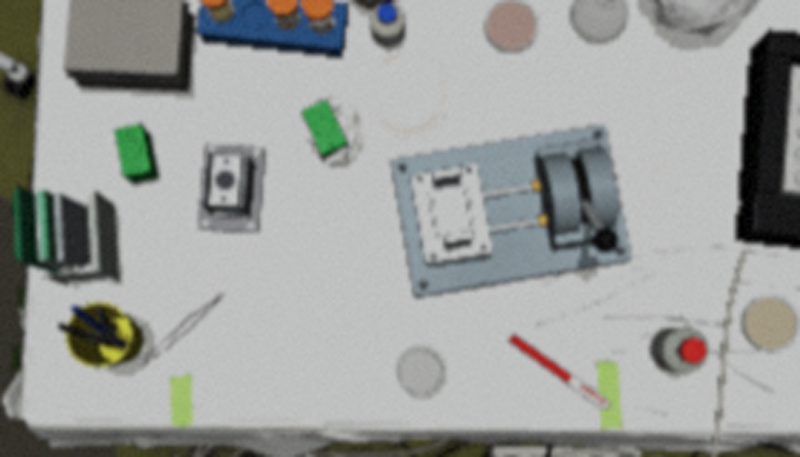

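The scene shows the silver block in the grey cradle at (235,232) in scene and (252,174) in top. The blocks at (257,207) and (192,242) are green look-alikes. The stage is at about (330,200), the beaker at (341,245) and the bottle at (413,200). Next I triangulate coarsely and look with the wrist camera.

```bash
cat > h.py <<'E'
from rig import manip as m
import cv2,numpy as np
from scipy.spatial.transform import Rotation as Ro
def P(k): return np.array([[k["fx"],0,k["cx"]],[0,k["fy"],k["cy"]],[0,0,1]])@np.c_[k["R"],k["t"]]
def tri(obs):  # [(calib,px)...] -> X, reprojection residuals
    A=[]
    for k,p in obs:
        M=P(k);A+=[p[0]*M[2]-M[0],p[1]*M[2]-M[1]]
    A=np.array(A);A/=np.linalg.norm(A[:,:3],axis=1)[:,None]
    X=np.linalg.lstsq(A[:,:3],-A[:,3],rcond=None)[0]
    return X,[np.round(proj(k,X)-p,1).tolist() for k,p in obs]
def proj(k,X):
    q=P(k)@np.r_[X,1];return q[:2]/q[2]
def onplane(k,p,z):
    d=np.linalg.inv(np.array([[k["fx"],0,k["cx"]],[0,k["fy"],k["cy"]],[0,0,1]]))@np.r_[p,1]
    R=np.array(k["R"]);c=-R.T@k["t"];d=R.T@d
    return c+d*(z-c[2])/d[2]
def down(a): # tool x down, jaw axis (tool y) at world angle a
    y=np.array([np.cos(a),np.sin(a),0]);x=np.array([0,0,-1.]);return Ro.from_matrix(np.c_[x,y,np.cross(x,y)]).as_rotvec()
def shot(name,f=None):
    k=m.get_calibration(name);im=m.camera(name)
    if f:cv2.imwrite(f,im[:,:,::-1])
    return k,im
E
python3 - <<'E'
from h import *
ks,kt=m.get_calibration("scene"),m.get_calibration("top")
for n,a,b in [("block",(235.2,231.8),(252.3,173.8)),("cfloor",(232.6,234.8),(250,172.6)),("cradle",(234,244.7),(251.2,180.2)),("stage",(329.5,202.6),(349.2,185.3)),("pocket",(316.3,201.4),(325.5,180.1)),("hinge",(347.8,178.4),(368.9,176.1)),("knob",(371.3,157.9),(382.4,192.3)),("beaker",(340.6,245.1),(318,240)),("bottle",(413.1,200.5),(409.2,228.3))]:
    X,r=tri([(ks,a),(kt,b)]);print(n,X.round(3),r)
o=m.get_obs();k=m.get_calibration("wrist");R=np.array(k["R"])
T=Ro.from_rotvec(o["tool_rot"]).as_matrix()
print("cam in tool",(T.T@(-R.T@k["t"]-o["ee_pos"])).round(3),"axes in tool",(T.T@R.T).round(2).tolist(), k["fx"],T.round(2).tolist())
E
```

```text
block [0.574 0.2   0.022] [[-0.0, -0.0], [0.0, 0.0]]
cfloor [0.58  0.208 0.011] [[-0.5, -0.1], [0.4, 0.3]]
cradle [ 0.561  0.211 -0.013] [[0.9, 0.2], [-0.7, -0.5]]
stage [ 0.546 -0.11   0.008] [[1.9, 0.2], [-1.4, -1.1]]
pocket [ 0.546 -0.043  0.046] [[-3.1, -0.4], [2.3, 1.8]]
hinge [ 0.56  -0.174  0.067] [[-1.1, -0.1], [0.9, 0.7]]
knob [ 0.492 -0.198  0.176] [[-1.7, -0.1], [1.3, 1.1]]
beaker [ 0.363 -0.014  0.033] [[0.1, 0.0], [-0.1, -0.1]]
bottle [ 0.401 -0.303  0.034] [[-0.8, -0.0], [0.6, 0.5]]
cam in tool [-0.117  0.    -0.07 ] axes in tool [[-0.0, -0.28, 0.96], [1.0, -0.0, 0.0], [-0.0, 0.96, 0.28]] 279.9455183965205 [[0.0, 0.3, -0.95], [-0.0, -0.95, -0.3], [-1.0, 0.0, -0.0]]
```

```bash
cat > look.py <<'E'
from h import *
import pickle
D=[]
def look(tag,pos,a,names,move=True):
    m.goto(pos,down(a)); m.wait(0.3)
    k,im=shot("wrist",f"pics/{tag}.png")
    r={n:[(np.round(d["position"],1).tolist(),round(d["score"],2)) for d in m.landmark_of("wrist",n)] for n in names}
    s={}
    for n in names:
        s[n]=m.silhouettes("wrist",n)
    D.append((tag,k,im,r,s))
E
python3 - <<'E'
from look import *
S=["pocket","lever_hinge","lever_knob","stage"];C=["block_center","cradle_floor","cradle"]
h=-np.pi/2
look("w1",[.50,-.11,.30],h,S); t1=m.get_obs()["time"]
look("w2",[.60,-.05,.30],h,S)
look("w3",[.54,.20,.22],h,C)
look("w4",[.60,.23,.22],h,C)
pickle.dump(D,open("D.pkl","wb"))
for d in D: print(d[0],d[3])
for i,j,N in [(0,1,S),(2,3,C)]:
    for n in N:
        if D[i][3][n] and D[j][3][n]:
            X,r=tri([(D[q][1],D[q][3][n][0][0]) for q in(i,j)]);print(n,X.round(4),r)
print(t1,m.get_obs()["time"],m.get_obs()["joints"].round(2))
b=np.hstack([np.vstack([D[0][2],D[1][2]]),np.vstack([D[2][2],D[3][2]])])
cv2.imwrite("pics/W.png",cv2.resize(b[:,:,::-1],(800,500),interpolation=cv2.INTER_AREA))
E
```

```text
w1 {'pocket': [([89.0, 114.9], 0.68), ([261.7, 147.8], 0.63)], 'lever_hinge': [([381.1, 128.0], 0.58)], 'lever_knob': [([403.5, 208.0], 0.72)], 'stage': [([318.8, 132.0], 0.87)]}
w2 {'pocket': [([311.3, 220.2], 0.67), ([148.6, 183.8], 0.62)], 'lever_hinge': [], 'lever_knob': [], 'stage': [([355.1, 200.6], 0.66)]}
w3 {'block_center': [([210.6, 124.8], 0.98), ([308.3, 157.1], 0.68), ([410.9, 94.8], 0.6)], 'cradle_floor': [], 'cradle': [([553.9, 193.0], 0.58), ([574.5, 168.4], 0.3)]}
w4 {'block_center': [([340.1, 207.9], 0.76), ([430.7, 149.2], 0.73), ([242.0, 179.4], 0.71)], 'cradle_floor': [([331.2, 199.6], 0.84)], 'cradle': [([338.8, 195.7], 0.85)]}
pocket [ 0.5975 -0.0364  0.2907] [[46.7, -64.7], [-22.4, 47.8]]
stage [ 0.5522 -0.1096  0.0076] [[-1.3, 0.8], [1.3, -0.7]]
block_center [0.6222 0.2284 0.2289] [[25.3, -36.9], [-19.1, 29.6]]
cradle [0.648  0.2308 0.3662] [[4.6, 211.7], [-4.0, -374.3]]
3.6833 7.7 [-0.07  0.58 -0.54  1.27  0.29  1.37 -2.17]
```

View pics/W.png

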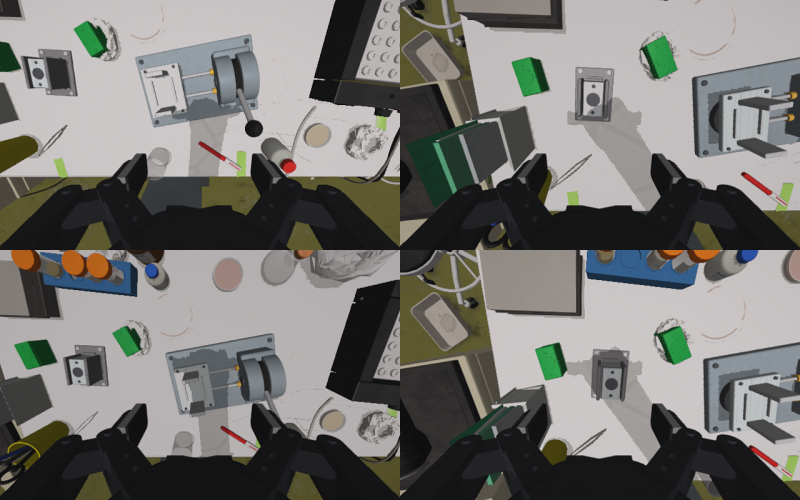

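The four wrist views show the silver block in the cradle at w3 (308,157) and w4 (340,208), with green blocks on both sides of it. The platen with its two end plates is at w1 (262,148) and w2 (311,220). Next I refine the poses by fitting the models' edges in these views.

```bash
cat > fit.py <<'E'
from h import *
from scipy.optimize import minimize
def rect(x0,x1,y0,y1,z): 
    c=[(x0,y0,z),(x1,y0,z),(x1,y1,z),(x0,y1,z)];return [(c[i],c[(i+1)%4]) for i in range(4)]
MODEL={"block":rect(-.028,.028,-.016,.016,.025),            # origin: block centre
"cradle":rect(-.05,.05,-.035,.035,.006)+rect(-.031,.031,.0185,.0245,.06)+rect(-.031,.031,-.0245,-.0185,.06),
"stage":rect(-.08,.08,-.125,.125,.02),
"plates":rect(.0305,.0385,-.015,.015,.054)+rect(-.0385,-.0305,-.015,.015,.054)} # origin: pocket floor
def pts(name,p):
    c,s=np.cos(p[3]),np.sin(p[3]);Rz=np.array([[c,-s,0],[s,c,0],[0,0,1]])
    return [[Rz@(np.array(a)*(1-t)+np.array(b)*t)+p[:3] for t in np.linspace(.03,.97,25)] for a,b in MODEL[name]]
def uv(k,Q): q=np.c_[np.reshape(Q,(-1,3)),np.ones(np.size(Q)//3)]@P(k).T;return q[:,:2]/q[:,2:]
def grad(im,s):
    g=cv2.GaussianBlur(im,(0,0),.7).astype(np.float32);n=0
    for c in range(3): n=np.maximum(n,np.hypot(cv2.Sobel(g[:,:,c],5,1,0),cv2.Sobel(g[:,:,c],5,0,1)))
    return cv2.GaussianBlur(np.minimum(n,150),(0,0),s)
def fit(name,p0,views,free=(0,1,2,3)):
    p=np.array(p0,float);free=list(free)
    for s in (4,2,1):
        G=[(k,grad(im,s)) for k,im in views]
        def cost(v):
            q=p0f.copy();q[free]=v;Q=pts(name,q);t=0
            for k,g in G:
                w=uv(k,Q).astype(np.float32);t-=cv2.remap(g,w[None,:,0],w[None,:,1],1).mean()
            return t
        best=None
        for rep in range(6):
            p0f=p.copy();st=np.array([.004,.004,.004,.05])[free]*(s/2)
            S=np.vstack([p[free]]+[p[free]+np.random.default_rng(rep*9+i).normal(size=len(free))*st for i in range(len(free))])
            r=minimize(cost,p[free],method="Nelder-Mead",options=dict(initial_simplex=S,xatol=1e-5,fatol=1e-3))
            if best is None or r.fun<best.fun:best=r
        p[free]=best.x
    return p,-best.fun
def draw(im,k,items,crop,f):
    x0,y0,x1,y1=crop;o=cv2.resize(im[y0:y1,x0:x1,::-1],None,fx=f,fy=f,interpolation=cv2.INTER_CUBIC)
    for n,p,col in items:
        for seg in pts(n,p):
            w=((uv(k,seg)-[x0,y0]+.5)*f).astype(int);cv2.line(o,tuple(map(int,w[0])),tuple(map(int,w[-1])),col,1)
    return o
E
python3 - <<'E'
from fit import *
import pickle
D=pickle.load(open("D.pkl","rb"));V=[(d[1],d[2]) for d in D]
for n,a,b in [("block",D[2],D[3]),("pocket",D[0],D[1])]:
    px={"block":((308.3,157.1),(340.1,207.9)),"pocket":((261.7,147.8),(311.3,220.2))}[n]
    print(n,[v if i else v.round(4) for i,v in enumerate(tri([(a[1],px[0]),(b[1],px[1])]))])
B=tri([(D[2][1],(308.3,157.1)),(D[3][1],(340.1,207.9))])[0]
R={}
R["block"]=fit("block",[B[0],B[1],.031,-.05],V[2:])
R["cradle"]=fit("cradle",[B[0],B[1],0,-.05],V[2:])
R["stage"]=fit("stage",[.551,-.11,0,.148],V[:2])
s=R["stage"][0];c=np.array([-np.sin(s[3]),np.cos(s[3])])*.07+s[:2]
R["plates"]=fit("plates",[c[0],c[1],.062,s[3]],V[:2])
for n in R: print(n,R[n][0].round(4),round(R[n][1],1))
print("pocket from stage",c.round(4))
for n,vs in [("block",V[2:]),("stage",V[:2])]:
    for v in vs: print(n,fit(n,R[n][0],[v],(0,1,3))[0].round(4))
pickle.dump(R,open("R.pkl","wb"))
def cr(i,names,w,h,f):
    k,im=V[i];p=uv(k,R[names[0]][0][:3])[0].astype(int);x0=max(0,p[0]-w);y0=max(0,p[1]-h)
    return draw(im,k,[(n,R[n][0],c) for n,c in zip(names,[(0,0,255),(0,255,255)])],(x0,y0,x0+2*w,y0+2*h),f)
a=np.hstack([cr(2,["block","cradle"],50,40,4),cr(3,["block","cradle"],50,40,4)])
b=np.hstack([cr(0,["plates","stage"],50,32,4),cr(1,["plates","stage"],50,32,4)])
cv2.imwrite("pics/fit.png",np.vstack([a,b]))
E
```

```text
block [array([0.5745, 0.2071, 0.0417]), [[1.9, -1.2], [-1.8, 1.1]]]
pocket [array([ 0.5369, -0.0405,  0.0578]), [[1.1, -0.8], [-1.0, 0.7]]]
block [ 0.5727  0.2083  0.0274 -0.0447] 233.6
cradle [ 0.5743  0.2086 -0.0017 -0.0524] 200.4
stage [ 0.5508 -0.1102 -0.0019  0.1815] 209.0
plates [ 0.5362 -0.034   0.0465 -0.002 ] 190.1
pocket from stage [ 0.5381 -0.0413]
block [ 0.5733  0.2086  0.0274 -0.0536]
block [ 0.572   0.2081  0.0274 -0.0407]
stage [ 0.5507 -0.1103 -0.0019  0.1801]
stage [ 0.5509 -0.11   -0.0019  0.1836]
```

View pics/fit.png

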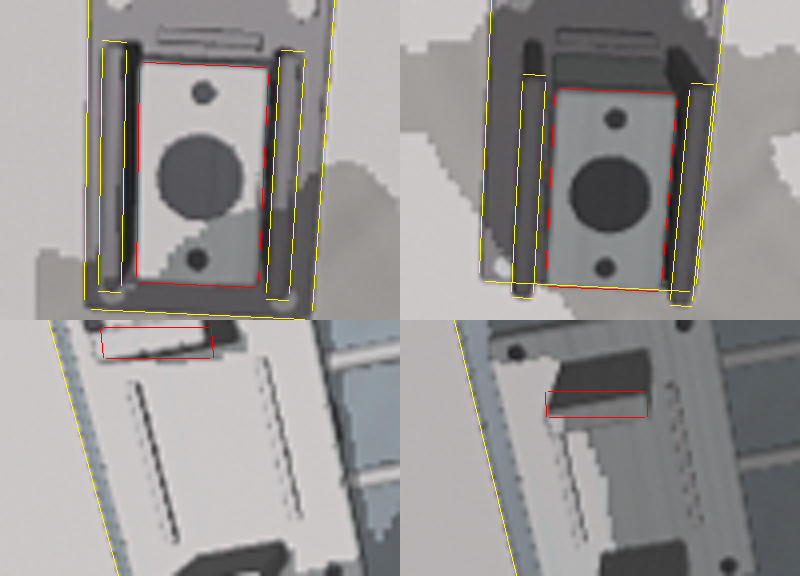

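Block, cradle and stage outlines match the edges. Heights read about 2 mm low, and the xy values are consistent. The plates fit locked onto the wrong edges, so I use the stage-derived pocket (0.538, -0.041, yaw 0.18) and refine it later. Now I pick up the block and stand it on the bench.

```bash
python3 - <<'E'
from fit import *
import pickle
D=pickle.load(open("D.pkl","rb"));V=[(d[1],d[2]) for d in D];R=pickle.load(open("R.pkl","rb"))
c0=R["cradle"][0].copy();c0[2]=0
b0=R["block"][0].copy();b0[2]=.031
c=fit("cradle",c0,V[2:],(0,1,3))[0];b=fit("block",b0,V[2:],(0,1,3))[0];s0=R["stage"][0].copy();s0[2]=0
print("fixed-z",c.round(4),b.round(4),fit("stage",s0,V[:2],(0,1,3))[0].round(4))
yaw=(c[3]+b[3])/2
for nm,xy,z,a in [("cr",b[:2],.16,yaw),("cr",b[:2],.16,yaw+np.pi),("be",(.46,.11),.04,.18),("be",(.46,.11),.04,.18+np.pi),("be2",(.46,.11),.04,.18-np.pi/2),("be2",(.46,.11),.04,.18+np.pi/2),("po",(.538,-.041),.1,.18-np.pi/2),("po",(.538,-.041),.1,.18+np.pi/2)]:
    q=m.inverse_kinematics([*xy,z],down(a));print(nm,round(a,2),None if q is None else np.round(q,2))
E
```

```text
fixed-z [ 0.5745  0.2087  0.     -0.0524] [ 0.5735  0.2084  0.031  -0.0494] [ 0.551  -0.1104  0.      0.1824]
cr -0.05 [ 0.16  0.65 -0.85  1.46  0.5   1.26 -0.8 ]
cr 3.09 [ 0.26  0.74 -1.08  1.45  0.66  1.34  2.23]
be 0.18 [ 0.39  0.57 -0.86  1.96  0.56  0.87 -0.59]
be 3.32 [-0.58  0.42  0.38  1.99 -0.22  0.76 -3.03]
be2 -1.39 [ 0.18  0.47 -0.57  1.97  0.35  0.8  -1.98]
be2 1.75 [ 0.52  0.68 -1.08  1.96  0.74  0.97  0.83]
po -1.39 [ 0.46  0.49 -0.56  1.74  0.3   1.   -1.6 ]
po 1.75 [ 0.78  0.69 -1.08  1.73  0.66  1.14  1.25]
```

```bash
python3 - <<'E'
from h import *
import pickle
x,y,yaw=.5738,.2085,-.051
st=lambda s:print(s,"t",round(m.get_obs()["time"],2),"gap",round(m.get_obs()["finger_gap"],4),m.get_obs()["ee_pos"].round(4),m.get_obs()["contact_force"].round(1))
m.goto([x,y,.14],down(yaw))
print(m.line_to([x,y,.044],speed=.12,contact_N=8));st("down")
m.grasp();st("grasp")
if m.get_obs()["finger_gap"]<.05: raise SystemExit("no grip")
m.line_to([x,y,.13],speed=.12);st("lift")
m.goto([.46,.11,.10],down(.18))
m.line_to([.46,.11,.046],speed=.12)
print(m.line_to([.46,.11,.034],speed=.03,contact_N=4));st("set")
m.gripper_open();m.wait(.4);st("open")
m.line_to([.46,.11,.13],speed=.15)
m.goto([.46,.11,.20],down(.18-np.pi/2));m.wait(.2)
k,im=shot("wrist","pics/w5.png");pickle.dump((k,im),open("w5.pkl","wb"))
print([(np.round(d["position"]),round(d["score"],2)) for d in m.landmark_of("wrist","block_center")])
st("end")
E
```

```text
False
down t 9.88 gap 0.0853 [0.5744 0.2091 0.0449] [-0.1  0.3 -0. ]
grasp t 10.27 gap 0.055 [0.5743 0.2091 0.0451] [0.2 0.3 3.8]
lift t 11.13 gap 0.055 [0.5732 0.2079 0.1289] [ 0.3 -0.3 -3.2]
True
set t 12.72 gap 0.055 [0.4612 0.1105 0.0391] [0.3 0.2 3.9]
open t 13.53 gap 0.0852 [0.4597 0.1099 0.0378] [-0.1 -0.1  0.4]
[(array([322., 189.]), 0.74), (array([363.,   0.]), 0.72)]
end t 15.82 gap 0.0852 [0.4599 0.1099 0.1997] [-0.   0.3  0.1]
```

```bash
python3 - <<'E'
from fit import *
import pickle
k,im=pickle.load(open("w5.pkl","rb"))
for z,fr in ((.025,(0,1,3)),(.025,(0,1,2,3))):
    p,s=fit("block",[.46,.11,z,.18],[(k,im)],fr);print(p.round(4),round(s,1))
    if fr==(0,1,3):q=p
w=uv(k,q[:3])[0].astype(int)
cv2.imwrite("pics/b5.png",draw(im,k,[("block",q,(0,0,255))],(w[0]-70,w[1]-50,w[0]+70,w[1]+50),5))
E
```

```text
[0.4621 0.1099 0.025  0.1841] 91.8
[ 0.4289  0.0996 -0.151  -0.1516] 99.6
```

View pics/b5.png

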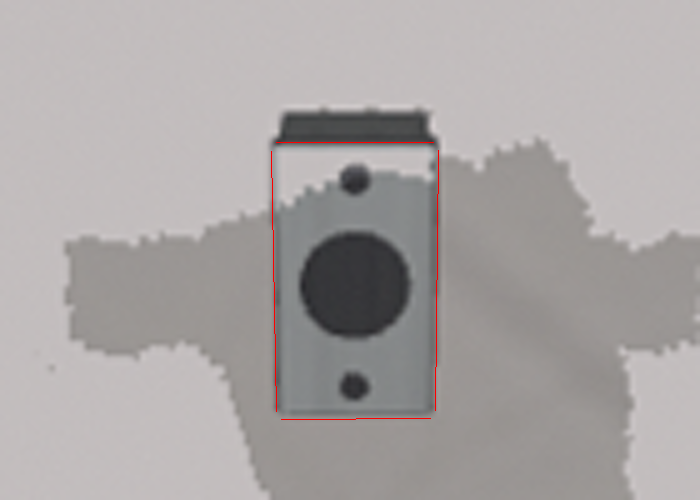

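The block stands upright on the bench at about (0.462, 0.110), yaw 0.184. The fit is slightly long at the near edge, by under 1 mm. Now I look at the pocket from the same relative camera pose so that camera bias cancels.

```bash
cat >> fit.py <<'E'
MODEL["platelow"]=rect(.0305,.0385,-.015,.015,.0)[3:]+rect(-.0385,-.0305,-.015,.015,.0)[1:2]
MODEL["lips"]=rect(-.028,.028,.0185,.0215,.006)+rect(-.028,.028,-.0215,-.0185,.006)
E
python3 - <<'E'
from look import *
from fit import *
a=.182-np.pi/2
look("w6",[.538,-.041,.265],a,["pocket","lever_knob"])
look("w7",[.50,-.06,.285],a,["pocket","lever_knob"])
pickle.dump(D,open("D2.pkl","wb"));V=[(d[1],d[2]) for d in D]
for d in D: print(d[0],d[3])
print(m.get_obs()["time"])
s,c=fit("stage",[.551,-.11,0,.182],V,(0,1,3));print("stage",s.round(4),c)
for v in V: print(" single",fit("stage",s,[v],(0,1,3))[0].round(4))
ex=np.array([np.cos(s[3]),np.sin(s[3])]);ey=np.array([-ex[1],ex[0]])
pk=np.r_[s[:2]+.07*ey,.062,s[3]];print("pocket from stage",pk.round(4))
pf,c=fit("plates",pk,V,(0,1));print("plates",pf.round(4),c)
lf,c=fit("lips",pk,V,(0,1));print("lips",lf.round(4),c)
im=[]
for k,i in V:
    w=uv(k,pk[:3])[0].astype(int);x0,y0=max(0,w[0]-65),max(0,w[1]-50)
    im.append(draw(i,k,[("plates",pk,(0,0,255)),("lips",pk,(0,255,255)),("platelow",pk,(255,0,255)),("stage",s,(0,255,0))],(x0,y0,x0+130,y0+120),4))
    im[-1]=cv2.resize(im[-1],(400,480*400//520)) 
cv2.imwrite("pics/p6.png",cv2.resize(np.hstack(im),(800,int(800*im[0].shape[0]/im[0].shape[1]/2))))
E
```

```text
w6 {'pocket': [([319.2, 182.9], 0.85)], 'lever_knob': [([481.0, 292.5], 0.95)]}
w7 {'pocket': [([308.9, 145.8], 0.9)], 'lever_knob': [([462.5, 240.0], 0.71)]}
17.9833
stage [ 0.5509 -0.1102  0.      0.1826] 208.83859252929688
 single [ 0.5512 -0.1099  0.      0.1777]
 single [ 0.5509 -0.1105  0.      0.183 ]
pocket from stage [ 0.5382 -0.0414  0.062   0.1826]
plates [ 0.5428 -0.0258  0.062   0.1826] 165.34519958496094
lips [ 0.5272 -0.0469  0.062   0.1826] 132.2867431640625
```

View pics/p6.png

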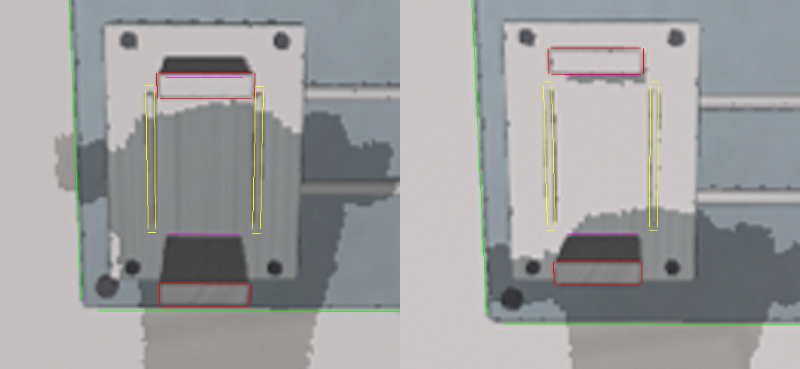

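The overlay agrees in both views: plates, lips and foot edges all fall within about 1 px, at pocket (0.538, -0.041) and yaw 0.182. Now I regrip across the width and insert the block.

```bash
python3 - <<'E'
from h import *
a=down(.182-np.pi/2); bx,by=.4623,.1099; px,py=.5384,-.0414
st=lambda s:print(s,"t",round(m.get_obs()["time"],2),"gap",round(m.get_obs()["finger_gap"],4),m.get_obs()["ee_pos"].round(4),m.get_obs()["contact_force"].round(1))
m.line_to([.50,-.04,.29],speed=.3)
m.goto([bx,by,.14],a)
print(m.line_to([bx,by,.039],speed=.1,contact_N=8));m.wait(.2);st("down")
m.grasp();st("grasp")
if not .027<m.get_obs()["finger_gap"]<.036: raise SystemExit("no grip")
m.line_to([bx,by,.205],speed=.15)
m.line_to([px,py,.205],speed=.15);m.wait(.3);st("above")
m.line_to([px,py,.16],speed=.1);m.wait(.2)
f=m.get_obs()["contact_force"]
print(m.line_to([px,py,.097],speed=.03,contact_N=5));st("in")
if m.get_obs()["ee_pos"][2]<.104:
    m.gripper_open();m.wait(.4);st("open")
    m.line_to([px,py,.21],speed=.15);m.wait(.2)
    k,im=shot("wrist","pics/w8.png")
    import pickle;pickle.dump((k,im),open("w8.pkl","wb"))
    st("end")
E
```

```text
False
down t 20.46 gap 0.0854 [0.4628 0.11   0.0395] [-0.8  0.1 -0. ]
grasp t 21.0 gap 0.0315 [0.4625 0.1101 0.0392] [0.1 0.2 1.2]
above t 23.83 gap 0.0315 [ 0.5383 -0.0409  0.2051] [-0.4 -0.4 -1.7]
True
in t 26.38 gap 0.0314 [ 0.5384 -0.0414  0.1012] [ 0.7 -0.4  5.3]
open t 27.36 gap 0.0853 [ 0.5367 -0.0416  0.0995] [ 0.8 -0.2  0.5]
end t 28.49 gap 0.0852 [ 0.5379 -0.0414  0.2091] [ 0.1  0.6 -0.1]
```

```bash
python3 - <<'E'
from fit import *
import pickle
k,im=pickle.load(open("w8.pkl","rb"));D=pickle.load(open("D2.pkl","rb"))
p,s=fit("block",[.5383,-.0414,.087,.182],[(k,im)],(0,1,3));print(p.round(4),s)
print(tri([(D[i][1],D[i][3]["lever_knob"][0][0]) for i in (0,1)]))
e=np.array([np.cos(.182),np.sin(.182),0]);h=np.array([.5509,-.1102,.066])-.07*np.array([-e[1],e[0],0])
K=h+.125*np.sin(-.6)*e+[0,0,.125*np.cos(.6)];print("knob pred",K.round(4),[ (proj(D[i][1],K)-D[i][3]["lever_knob"][0][0]).round(1) for i in (0,1)])
w=uv(k,p[:3])[0].astype(int)
cv2.imwrite("pics/p8.png",draw(im,k,[("block",p,(0,0,255)),("plates",np.r_[.5382,-.0414,.062,.182],(0,255,255))],(w[0]-70,w[1]-60,w[0]+70,w[1]+60),5))
E
```

```text
[ 0.5368 -0.0277  0.087   0.1819] 92.86589050292969
(array([ 0.49071861, -0.19246405,  0.17035807]), [[0.3, -0.1], [-0.3, 0.1]])
knob pred [ 0.4942 -0.1918  0.1692] [array([ 0.2, -4.4]), array([-0.4, -4.1])]
```

View pics/p8.png

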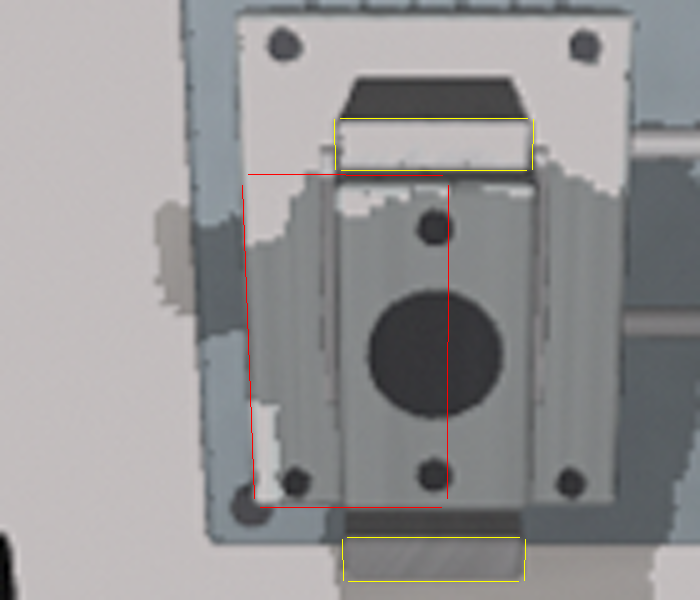

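The block sits between the end plates and the lips (the red fit drifted and can be ignored; the image is clear). The knob measures 0.491 in x against 0.494 predicted, which is fine. Now I push the lever in small force-monitored steps.

```bash
cat > push.py <<'E'
from h import *
e=np.array([np.cos(.182),np.sin(.182),0]);h=np.array([.5509,-.1102,.066])-.07*np.array([-e[1],e[0],0])
def tcp(q,back=.024): # TCP for knob angle q
    return h+.125*np.sin(q-.6)*e+[0,0,.125*np.cos(q-.6)+.013]-back*e
F=lambda:float(-m.get_obs()["contact_force"]@e)
T=lambda:round(m.get_obs()["time"],2)
E
python3 - <<'E'
from push import *
a=down(.182-np.pi/2)
p=tcp(0,.065)
m.line_to([p[0],p[1],.262],speed=.25,orientation=a)
m.grasp()
m.line_to(p,speed=.15);m.wait(.3);f0=F();print("start",T(),f0,m.get_obs()["finger_gap"])
hit=m.line_to(tcp(0,.012),speed=.04,contact_N=1.5)
x=m.get_obs()["ee_pos"];back=float((h+.125*np.sin(-.6)*e-x)@e)
print("touch",hit,T(),back,F()-f0)
log=[];pk=0;q=0
if hit:
    while q<1.1:
        q+=.016
        m.line_to(tcp(q,back),speed=.03)
        f=F()-f0;log.append((round(q,3),round(f,1)));pk=max(pk,f)
        if f>24: print("too hard");break
        if pk>7 and f<.35*pk: print("snap?");break
        if T()>58: break
    print(log);print(T(),m.get_obs()["ee_pos"])
E
```

```text
start 31.2 -0.7340939520773107 -5.612565599622256e-05
touch True 32.15 0.024978677967003902 1.1391679332675133
snap?
[(0.016, 2.0), (0.032, 3.3), (0.048, 4.1), (0.064, 5.5), (0.08, 5.6), (0.096, 4.0), (0.112, 4.9), (0.128, 5.7), (0.144, 4.7), (0.16, 5.3), (0.176, 4.8), (0.192, 5.1), (0.208, 4.9), (0.224, 4.0), (0.24, 4.4), (0.256, 3.4), (0.272, 5.0), (0.288, 3.8), (0.304, 3.8), (0.32, 4.5), (0.336, 4.9), (0.352, 4.6), (0.368, 3.6), (0.384, 3.8), (0.4, 4.2), (0.416, 3.6), (0.432, 3.8), (0.448, 3.5), (0.464, 4.0), (0.48, 3.8), (0.496, 3.8), (0.512, 4.6), (0.528, 3.8), (0.544, 3.3), (0.56, 4.0), (0.576, 3.7), (0.592, 3.5), (0.608, 3.3), (0.624, 4.7), (0.64, 4.4), (0.656, 5.8), (0.672, 6.2), (0.688, 7.3), (0.704, 7.2), (0.72, 8.9), (0.736, 9.6), (0.752, 10.0), (0.768, 12.2), (0.784, 10.9), (0.8, 5.8), (0.816, 1.3)]
44.9 [ 0.5667254  -0.1777296   0.20106097]
```

Clear detent: the force peaked at 12 N near 0.77, then dropped to 1.3 N. I back off and check that the lever stays.

```bash
python3 - <<'E'
from push import *
import pickle
m.wait(.2);print("hold",F()+.73)
for q in (.80,.78,.75): m.line_to(tcp(q,.025),speed=.04);print(q,round(F()+.73,1))
m.line_to(tcp(.4,.06),speed=.15)
p=tcp(.4,.06);m.line_to([p[0],p[1],.27],speed=.2)
m.wait(.2);D=[]
for n,pos in (("w9",[.50,-.06,.30]),("w10",[.45,-.08,.30])):
    m.line_to(pos,speed=.25);m.wait(.2);k,im=shot("wrist",f"pics/{n}.png")
    D.append((k,im,[(np.round(d["position"],1),round(d["score"],2)) for d in m.landmark_of("wrist","lever_knob")]))
    print(D[-1][2])
pickle.dump(D,open("D3.pkl","wb"))
if D[0][2] and D[1][2]:
    X,r=tri([(d[0],d[2][0][0]) for d in D]);v=X-h;print(X.round(4),r,"q=",.6+np.arctan2(v@e,v[2]),"radius",np.hypot(v@e,v[2]))
print(T())
cv2.imwrite("pics/z.png",cv2.resize(D[0][1][60:360,150:550,::-1],(800,600),interpolation=cv2.INTER_CUBIC))
E
```

```text
hold 0.2709073351735008
0.8 0.2
0.78 1.2
0.75 0.9
[(array([477.9, 108.3]), 0.95)]
[(array([479.9,  35.5]), 0.56)]
[ 0.5986 -0.1705  0.1891] [[0.9, 0.0], [-0.9, -0.0]] q= 0.8844194042796976 radius 0.1282724902909573
48.89
```

View pics/z.png

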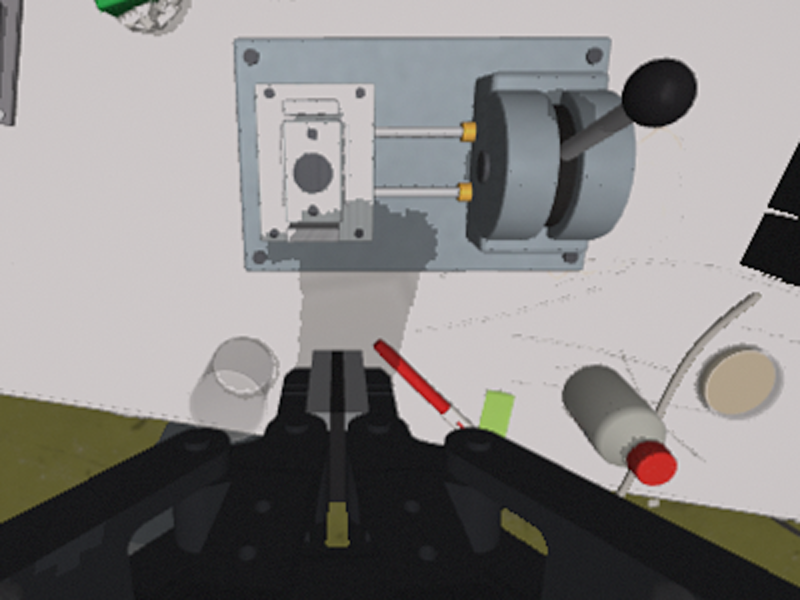

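In the picture the lever leans forward and stays there by itself (knob at crop (658,92), q about 0.88). The block is home in the pocket at (313,172), and the beaker and bottle are upright. I hand in.

```bash
python3 - <<'E'
from rig import manip as m
print(m.get_obs()["contact_force"].round(1));m.finish_job()
E
```

```text
[-0.2  0.2  0.3]
the job is handed in; nothing more can be done
```

I finished the job and handed it in at about 49 s of the 67 s allowed; the system gives no verdict.

**What I did**
- I took the silver block out of the cradle along its length, stood it on the bench and let go.
- I gripped it again across its width (gap 31.5 mm) and lowered it into the pocket. It touched down at TCP height 0.101 m, which is the expected home height, and I let go.
- I pushed the lever in small steps. The push peaked at about 12 N near 0.77 rad, then dropped to about 1 N as it snapped. I stopped there and backed off.

**Last checks**
- **Lever:** it stayed forward with the arm clear, at about 0.88 rad from two views.
- **Block:** the last picture shows it seated between the end plates, but I judged that by eye. The automatic fit of the seated block slid onto a wrong edge, so I ignored it.
- **Bystanders:** the beaker and the bottle are upright.
- **Robot:** it touched nothing at the end, with about 0.4 N of residual force on the tool.

**Checks that disagreed**
- Fits with the height left free read 2–4 mm low.
- The edge fits of the end plates and lips locked onto wrong edges. I took the pocket position from the stage outline instead, and its overlay matched both views within about 1 pixel.
- The resting knob measured 3.5 mm off its predicted position, which did not affect the push.

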